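Unclamp the gas-filter cartridge and stand it in the tray

ROBOT

A 7-joint arm with a two-finger parallel gripper is mounted at the origin on the work surface. World frame = base frame: x ahead of the robot, y to its left, z up, the work surface at z = 0. Lengths are in mm, angles in rad, forces in N, time in s.
With the tool pointing down it reaches from about 425 to 875 mm from the base axis. Payload 4.7 kg.
Tool frame: the origin (TCP) lies at the very end of the fingers, on their centre line; the grasp point (between the pads) lies 19 mm behind it; y points along the fingers, z is the direction in which the jaws open and shut, and the axes are right-handed (so a half turn about y gives the same grasp; the last joint's range is limited). The gripper opens to 87 mm and grips with 3 to 60 N. Pads are 19 mm wide; open, the fingers measure 117 mm over their backs; the gripper's body (75 mm by 190 mm) begins 51 mm behind the grasp point.
Start: joints at [1.146, 0.321, -0.07, 1.45, 0.023, 1.371, -0.057], TCP at [276.138, -588.45, 222.587] pointing down, gripper open.
Joint ranges: [-2.86, 2.86], [-0.3, 2.09], [-1.38, 1.24], [0.06, 2.45], [-1.56, 4.7], [0.09, 2.05], [-2.69, 2.69]. Speed limits (rad/s): [2.57, 2.57, 3.14, 3.14, 3.14, 3.14, 3.14].

INTERFACE

Orientations are given as a unit quaternion [w, x, y, z].
In Python, from rig import env, kin, vision, order gives the robot as it stands. Calls block until the motion is done:
- env.reach(position, orientation): joint-space move of the TCP to a pose.
- env.move_linear(position, speed=150, rot=None, stop_force=None): straight line of the TCP; rot=None keeps the orientation; speed is the mean speed in mm/s. With stop_force (N) it stops when the force on the tool has changed by that much, and returns True; else False.
- env.set_joints(angles): joint-space move.
- env.gripper_to(opening, f_grip=None): opening from 0.0 (shut) to 1.0 (fully open); f_grip is the grip in N (None keeps the last); returns when the fingers have stopped.
- env.hold(seconds).
- kin.solve_ik(position, orientation): joint angles nearest the present ones, or None.
- env.get_state(): the state.
- vision.grab_frame(name): name is "scene" or "top" or "wrist"; returns the picture (420x560x3 uint8, red, green, blue); there is no depth.
- vision.calibration(name): a dict with "fx", "fy", "cx", "cy" (pixels), "xyz" and "orientation" of the camera in the world. Camera axes: x right, y up, looking along -z (the intrinsics and any distortion apply to the point x, -y, -z); pixel columns grow to the right and rows downward; lengths in mm; the calibration is good to about 2 mm. The wrist camera is an equidistant fisheye: a pixel r from the principal point sees the ray r / f radians off the axis. A picture is of the moment at which its call begins: read the wrist's pose just before it. calibration takes no time and is no camera call; for the wrist camera it gives the pose at the moment of the call.
A pose or a line that the arm cannot do raises env.MotionError and nothing moves.
- order.hand_in(): hands the job in, once; it reports no verdict.
Trained networks look in the newest picture that a camera, given by its name, has taken for a name from the list of things; names that differ only in an ending like _2 or _b are one class to them, and where a whole thing is asked for, a point or a joint stands for the part that bears it (a point fixed in the world has none). Each returns a list of dicts, best first, with "conf" (0 to 1); they miss things now and then, are a little off and sometimes report something else, mostly with a low value. They report only what shows in the picture. A call takes as long as a camera call. They do not tell look-alikes from the thing itself.
- vision.recognise(camera, label): "xy" ([column, row] in pixels, amid what is visible of it).
- vision.regions_of(camera, label): "pixels" (420x560 bool, what is visible of it) and "xy" ([column, row] in pixels, amid what is visible of it).
The state is a dict: "t": time; "q": joint angles; "qd": joint speeds; "joint_efforts": joint torques, N m; "ee_pos": TCP position; "tcp_rot": TCP orientation; "force": force on the tool from outside, world axes, zero at the start; "wrist_torque": the same for the moment, N m; "gripper_width": opening from 0.0 (shut) to 1.0 (fully open).
Only numpy, scipy, OpenCV 4.12 (cv2) and the standard library are available. Lean on these libraries where they do the work, as an engineer would, in place of code of your own. Each camera call takes 0.05 s, during which the arm holds its last target.

TASK

Take the spent gas-filter cartridge out of its leaning clamp base: first swing the clamp lever outward fully open to its stop while the cartridge stays seated, then draw the cartridge out along its slot and set it down gently, standing upright on its base and wholly inside the shallow steel tray. Leave the lever open, and do not disturb the bottle, the jar or the wrench.

Things in the scene. Friction and masses are not known exactly. Their poses are not given: they have to be found in the camera images.
- socket: Grey fixed socket block 64 x 136 x 55 mm on a steel foot (145 x 220 x 12 mm). It leans 25 degrees towards the robot: its z axis, along which the cartridge is drawn out, is tilted so. Origin: centre of the pocket's floor, 47 mm above the bench; pocket 33 x 113 mm (x, y), 40 mm deep, block's top face at z = 40. y runs along the slot, lever at the +y end.
- lever (a joint): Clamp lever, rad: 0 = shut (arm along the socket's z, its nose hooked over the cartridge's ear, holding it in); grows as its top swings outward to the socket's +y, to the stop at 1.05 (fully open). Stiff: friction 0.2 N m (2 N at the handle); stays where left.
- lever_hinge (a point): Hinge axis of the lever, at (0, 72, 10) mm in the socket frame; the axis is parallel to the socket's x axis.
- lever_grip (a point): Middle of the lever's light grey plastic handle: 16 mm thick along the hinge axis (own x), 22 mm wide (y), 46 mm long (z, to the free end). Moves with the lever; shut, it is at (0, 18, 105) mm from the hinge in socket axes.
- cartridge: Loose aluminium upright slab with grey cap, 30 mm thick (x), 110 wide (y), 115 tall (z), 0.3 to 0.55 kg; an ear 18 x 25 x 10 mm sticks out of its +y side, 46 to 56 mm above its base. Origin: centre of its flat underside, z to its cap. Starts seated in the socket, axes along the socket's (may rock 5 degrees), upper 75 mm free, nothing within 60 mm of its broad faces.
- tray: Shallow stainless tray fixed to the bench, 170 x 190 mm (x, y), rim 18 mm high, walls 4 mm, inner floor 4 mm above the bench. Origin: centre of its underside, z up.
- bottle: Bystander: amber glass bottle with white cap, 64 mm diameter, 150 mm tall, beyond the work. Origin at centre of its underside.
- jar: Bystander: white plastic jar, 70 mm diameter, 85 mm tall, beyond the work. Origin at centre of its underside.
- wrench: Bystander: steel wrench 150 mm long lying on the bench near the robot, between the clamp base and the tray, own x along its length. Origin at its middle, on the bench.
Not all that is in view belongs to the job. Of the things that look like the cartridge, the middle-sized one is meant.

How it is judged:
By the outcome, as a careful person would: the job done as asked, in the order asked, and still so for the second after the job is handed in, with the robot touching nothing.
It also fails if it takes over 64 s, if anything falls off the work surface, if the arm or the gripper's body presses on something with over 40 N, if the wrist force passes 120 N, or if a joint passes its speed limit or range.

## Working session

There is one attempt and no reset: what is moved stays moved. The work goes in short steps, each a Python script; the robot and the scene stay as the last script left them, time stands still between calls to the robot, and variables do not carry over. Pictures are saved under pics/ and viewed, and the job is handed in when it is done.

```bash
ls; mkdir -p pics
python3 - <<'E'
from rig import env, kin, vision, order
import cv2
for n in ["scene","top","wrist"]:
    im=vision.grab_frame(n); cv2.imwrite(f"pics/{n}0.png",im[:,:,::-1]); print(n,vision.calibration(n))
print(env.get_state())
for l in ["cartridge","socket","lever","lever_grip","tray","bottle","jar","wrench"]:
    for c in ["scene","top"]:
        print(l,c,[(d['xy'],round(d['conf'],2)) for d in vision.recognise(c,l)])
E
```

```text
pics
scene {'fx': 409.40071378293896, 'fy': 409.40071378293896, 'cx': 279.632724154595, 'cy': 206.13405967115315, 'xyz': array([1294.45601237,   84.81120464,  587.1760611 ]), 'orientation': array([0.61228591, 0.33458502, 0.34523391, 0.62767219])}
top {'fx': 475.167164837848, 'fy': 475.167164837848, 'cx': 288.424853393032, 'cy': 212.85017735052017, 'xyz': array([ 357.36631375,   49.6730428 , 1314.301131  ]), 'orientation': array([ 0.70578891,  0.06196738, -0.04910831, -0.70399604])}
wrist {'fx': 325.19226210127806, 'fy': 325.19226210127806, 'cx': 281.01942879874457, 'cy': 211.88636558914183, 'xyz': array([ 337.55359057, -558.98937966,  384.45908839]), 'orientation': array([ 0.83729553, -0.10345126,  0.06615817, -0.53278244])}
{'t': 0.15, 'q': array([ 1.14611633,  0.32163467, -0.07014201,  1.45138571,  0.02264692,
        1.37077829, -0.0568873 ]), 'qd': array([ 0.0006392 , -0.00257872, -0.00081334, -0.0027455 , -0.00173591,
        0.00026389, -0.00068986]), 'joint_efforts': array([ 3.91130652e-05, -4.91794395e+01, -4.04699687e-01, -3.12875962e+01,
       -6.40835892e-02,  4.05029452e
[... 332 characters left out ...]
e [([340.3, 222.5], 0.87), ([306.7, 220.2], 0.68), ([388.8, 194.7], 0.55)]
cartridge top [([246.0, 189.8], 0.9), ([264.6, 253.6], 0.76), ([187.0, 288.7], 0.68), ([236.3, 179.2], 0.29)]
socket scene [([353.8, 255.2], 0.75), ([158.7, 273.3], 0.66)]
socket top [([242.7, 180.8], 0.68)]
lever scene [([383.9, 222.4], 0.73)]
lever top [([208.3, 188.3], 0.72)]
lever_grip scene [([386.1, 220.9], 0.87)]
lever_grip top [([209.7, 183.6], 0.48)]
tray scene [([159.2, 270.8], 0.86)]
tray top [([375.3, 184.8], 0.92)]
bottle scene [([207.6, 312.3], 0.97)]
bottle top []
jar scene [([301.9, 320.0], 0.81)]
jar top [([275.6, 129.3], 0.66)]
wrench scene [([268.4, 207.3], 0.59)]
wrench top [([306.1, 286.1], 0.59)]
```

View pics/scene0.png

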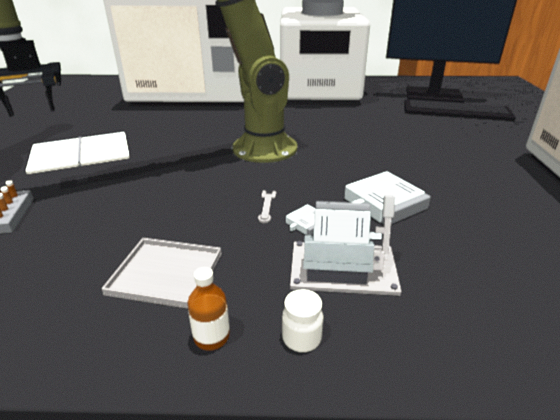

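View pics/top0.png

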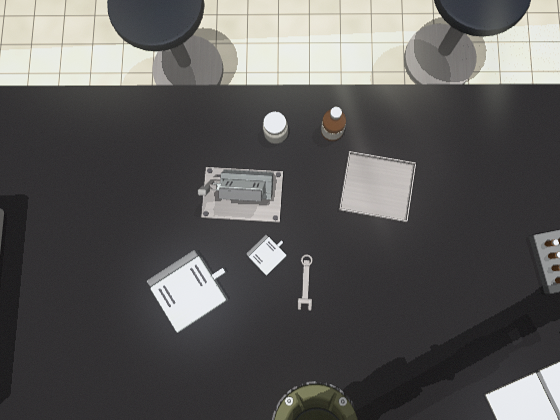

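The pictures show three things that look like the cartridge (top-image pixels):
- **Small one, lying:** (266,253).
- **Large one, lying:** (187,289).
- **Middle-sized one, seated in the leaning socket:** (246,187). I choose this one.

The lever is at (208,187) at the socket's +y end, and the tray is at (378,186). Next I'll check a close crop.

Run:
```python
import cv2,numpy as np
a=cv2.imread("pics/scene0.png");b=cv2.imread("pics/top0.png")
cv2.imwrite("pics/c1.png",cv2.resize(a[180:300,280:410],None,fx=6,fy=5*1.2 if 0 else 5,interpolation=cv2.INTER_CUBIC))
cv2.imwrite("pics/c2.png",cv2.resize(b[155:230,190:295],None,fx=7,fy=7,interpolation=cv2.INTER_CUBIC))
```

```text
(no output)
```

View pics/c1.png

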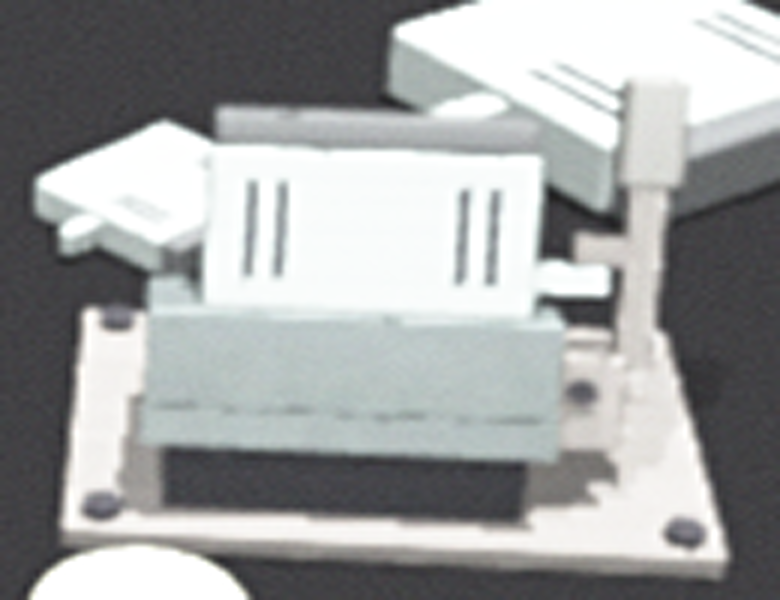

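View pics/c2.png

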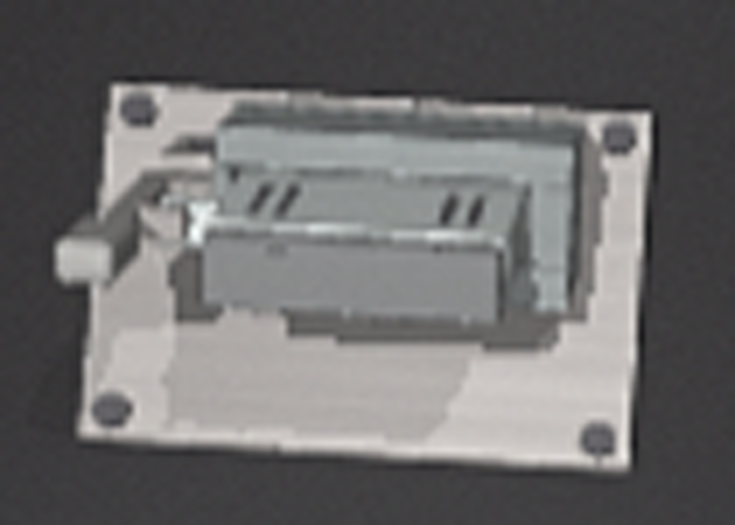

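```bash
cat > h.py <<'E'
import numpy as np, cv2
from scipy.spatial.transform import Rotation as R
from scipy.optimize import least_squares
def rq(q): return R.from_quat(np.roll(q,-1))
def qr(r): return np.roll(r.as_quat(),1)
def proj(cal,P):
    P=np.atleast_2d(P); c=rq(cal['orientation']).inv().apply(P-cal['xyz'])
    X,Y,Z=c[:,0],-c[:,1],-c[:,2]
    if cal.get('fish'):
        r=np.hypot(X,Y); th=np.arctan2(r,Z); s=th/r
        return np.c_[cal['cx']+cal['fx']*s*X, cal['cy']+cal['fy']*s*Y]
    return np.c_[cal['cx']+cal['fx']*X/Z, cal['cy']+cal['fy']*Y/Z]
def ray(cal,uv):
    u=(uv[0]-cal['cx'])/cal['fx'];v=(uv[1]-cal['cy'])/cal['fy']
    return rq(cal['orientation']).apply([u,-v,-1])
def onz(cal,uv,z):
    d=ray(cal,uv); return cal['xyz']+d*(z-cal['xyz'][2])/d[2]
def sock(p): # x,y,yaw -> R,origin
    return R.from_euler('z',p[2])*R.from_euler('y',-np.radians(25)), np.array([p[0],p[1],47.])
E
python3 - <<'E'
from h import *
from rig import vision
T=vision.calibration('top');S=vision.calibration('scene')
t=lambda u,v:(190+u/7-.4,155+v/7-.4); s=lambda u,v:(280+u/6-.4,180+v/5-.4)
print("foot top", [onz(T,t(*c),12).round(1) for c in [(110,82),(652,112),(630,470),(80,438)]])
print("foot scene",[onz(S,s(*c),12).round(1) for c in [(84,308),(62,530),(727,565),(660,330)]])
obs=[(T,t(217,125),(32,68,40)),(T,t(580,140),(32,-68,40)),(T,t(85,258),(0,90,138)),
(S,s(148,310),(32,-68,40)),(S,s(564,320),(32,68,40)),(S,s(655,80),(0,90,138)),
(T,t(205,310),(-15,55,115)),(T,t(498,320),(-15,-55,115)),(T,t(500,243),(15,-55,115)),(T,t(207,228),(15,55,115)),
(S,s(215,105),(-15,-55,115)),(S,s(540,120),(-15,55,115)),(S,s(215,148),(15,-55,115)),(S,s(543,152),(15,55,115))]
def f(p,o=obs):
    r,o0=sock(p); return np.concatenate([proj(c,r.apply(P)+o0)[0]-uv for c,uv,P in o])
p=least_squares(f,[620,150,0],loss='soft_l1').x; print(p,np.degrees(p[2]));print(f(p).reshape(-1,2).round(1))
o=[obs[i] for i in range(6)];p=least_squares(lambda p:f(p,o),[620,150,0]).x; print(p,np.degrees(p[2]));print(f(p).reshape(-1,2).round(1))
print("tray", [onz(T,c,18).round(1) for c in [(349,153),(415,164),(408,220),(340,208)]])
for l in ["tray","wrench"]:
    for n,c in(("top",T),("scene",S)):
        vision.grab_frame(n)
        d=vision.regions_of(n,l)
        if d:
            m=d[0]['pixels'].astype(np.uint8);rc=cv2.minAreaRect(cv2.findNonZero(m));b=cv2.boxPoints(rc);print(l,n,d[0]['conf'],b.round(1).tolist(),[onz(c,x,18 if l=="tray" else 3).round(1).tolist() for x in b])
E
```

```text
foot top [array([696.9, 309.5,  12. ]), array([684.3,  90.3,  12. ]), array([538.9,  98.2,  12. ]), array([551.4, 316.9,  12. ])]
foot scene [array([542.4,  95.6,  12. ]), array([688.4,  87.9,  12. ]), array([702.9, 305.2,  12. ]), array([553.8, 313.1,  12. ])]
[ 6.41915928e+02  1.86400476e+02 -9.25538513e-02] -5.30294505990592
[[-0.5 -0.8]
 [-1.1  1.7]
 [ 1.2 -0.3]
 [ 1.3 -2. ]
 [ 2.   0.9]
 [ 0.1 -2.2]
 [-0.2 -2.7]
 [ 1.4 -0.2]
 [ 1.9 -0.8]
 [-0.1 -2.6]
 [-0.5 -0.9]
 [-0.4 -0.7]
 [-0.8 -7.8]
 [ 0.7 -5.3]]
[ 6.43703354e+02  1.84931165e+02 -8.30608902e-02] -4.759038453061745
[[-0.  -1.2]
 [-0.6  0.8]
 [ 2.  -0.6]
 [ 0.6 -1.2]
 [ 1.4  1.3]
 [-0.8 -2. ]
 [ 0.6 -3.2]
 [ 2.2 -1. ]
 [ 2.6 -1.7]
 [ 0.7 -3.1]
 [-1.5 -0.4]
 [-1.3 -0.4]
 [-1.7 -7.2]
 [-0.1 -4.9]]
tray [array([733.5, -96. ,  18. ]), array([ 701.5, -279.5,   18. ]), array([ 543.4, -254.5,   18. ]), array([576.6, -68.7,  18. ])]
tray top 0.79 [[338.20001220703125, 209.1999969482422], [349.1000061035156, 150.1999969482422], [417.3999938964844, 162.8000030517578], [406.5, 221.8000030517578]] [[573.1, -63.6, 18.0], [741.6, -96.3, 18.0], [705.0, -286.2, 18.0], [538.3, -250.1, 18.0]]
tray scene 0.79 [[101.0999984741211, 294.70001220703125], [111.30000305175781, 231.0], [221.0, 248.60000610351562], [210.8000030517578, 312.29998779296875]] [[728.5, -277.0, 18.0], [520.7, -335.4, 18.0], [580.9, -66.0, 18.0], [768.2, -57.2, 18.0]]
wrench top 0.82 [[298.0, 261.0], [311.0, 261.0], [311.0, 308.0], [298.0, 308.0]] [[431.3, 47.1, 3.0], [431.4, 11.4, 3.0], [304.6, 11.9, 3.0], [304.5, 47.0, 3.0]]
wrench scene 0.7 [[257.20001220703125, 222.10000610351562], [262.29998779296875, 189.1999969482422], [276.3999938964844, 191.39999389648438], [271.29998779296875, 224.3000030517578]] [[454.4, 5.0, 3.0], [290.6, 7.5, 3.0], [301.9, 48.0, 3.0], [463.1, 40.7, 3.0]]
```

```bash
cat >> h.py <<'E'
def tool(sr,tilt,flip=1):
    """tool rot: z along flip*socket x; approach = -socket z tilted; tilt>0 -> body swings to +y (approach leans to -y)"""
    y=np.array([0,-np.sin(tilt),-np.cos(tilt)]); z=np.array([flip,0,0.]); x=np.cross(y,z)
    return sr*R.from_matrix(np.c_[x,y,z])
E
python3 - <<'E'
from h import *
from rig import vision,kin,env
T=vision.calibration('top');S=vision.calibration('scene')
t=lambda u,v:(190+u/7-.4,155+v/7-.4); s=lambda u,v:(280+u/6-.4,180+v/5-.4)
obs=[(T,t(217,125),(32,68,40)),(T,t(580,140),(32,-68,40)),(T,t(85,258),(0,90,138)),
(S,s(148,310),(32,-68,40)),(S,s(564,318),(32,68,40)),(S,s(655,80),(0,90,138)),
(T,t(205,310),(-15,55,115)),(T,t(498,320),(-15,-55,115)),(T,t(500,243),(15,-55,115)),(T,t(207,228),(15,55,115)),
(S,s(215,105),(-15,-55,115)),(S,s(540,120),(-15,55,115))]
def f(p,o=obs):
    r,o0=sock(p); return np.concatenate([proj(c,r.apply(P)+o0)[0]-uv for c,uv,P in o]+[[100*(p[2]+np.radians(3.3))]])
p=least_squares(f,[620,150,0],loss='soft_l1').x; print(p,np.degrees(p[2]));print(f(p)[:-1].reshape(-1,2).round(1).tolist())
sr,o=sock(p)
q=env.get_state()['q']
for fl in(1,-1):
  for tilts in ((-.5,.5),(-.3,.6),(0,0),(0,1.05),(-.2,.3)):
    out=[]
    for k in np.linspace(0,1,5):
        th=k*1.05; c=np.array([0,72,10])+R.from_euler('x',-th).apply([0,18,105+6])
        r=tool(sr,tilts[0]+k*(tilts[1]-tilts[0]),fl); g=o+sr.apply(c); tcp=g+r.apply([0,19,0])
        j=kin.solve_ik(tcp,qr(r)); out.append(None if j is None else np.round(j,1).tolist())
    print(fl,tilts,out)
  for z in (78,150,200):
    r=tool(sr,0,fl); j=kin.solve_ik(o+sr.apply([0,0,z])+r.apply([0,19,0]),qr(r)); print('cart',z,j)
print(o+sr.apply([0,90,115]))
E
```

```text
[ 6.41473112e+02  1.87422207e+02 -7.10189456e-02] -4.069085848812748
[[-1.1, -0.1], [-1.6, 1.3], [1.2, 0.7], [1.9, -1.6], [2.6, 0.7], [-0.2, -2.9], [-0.2, -2.1], [1.6, -0.4], [1.8, -1.1], [-0.2, -2.0], [-0.7, -0.8], [-0.7, -1.1]]
1 (-0.5, 0.5) [[0.6, 0.2, -0.9, 2.0, -0.4, 0.5, 0.0], [0.3, 0.2, -0.9, 1.9, 0.4, 0.6, -0.8], [-0.0, 0.4, -0.8, 1.8, 0.8, 0.9, -1.2], [-0.2, 0.6, -0.8, 1.6, 1.0, 1.3, -1.4], [-0.2, 0.9, -1.0, 1.4, 1.3, 1.7, -1.5]]
1 (-0.3, 0.6) [[0.6, 0.2, -1.1, 2.0, 0.3, 0.6, -0.7], [0.1, 0.3, -0.8, 1.9, 0.6, 0.8, -1.1], [0.1, 0.7, -1.2, 1.7, 1.1, 1.3, -1.4], [-0.3, 0.7, -0.8, 1.5, 1.0, 1.4, -1.4], [-0.3, 1.0, -1.0, 1.3, 1.3, 1.8, -1.5]]
1 (0, 0) [[0.1, 0.3, -0.8, 1.9, 0.6, 0.9, -1.1], [0.0, 0.3, -0.8, 1.8, 0.7, 0.9, -1.2], [-0.0, 0.4, -0.8, 1.8, 0.8, 0.9, -1.2], [-0.0, 0.5, -0.8, 1.7, 0.8, 0.9, -1.3], [0.2, 0.8, -1.2, 1.7, 1.2, 1.2, -1.5]]
1 (0, 1.05) [[0.1, 0.3, -0.8, 1.9, 0.6, 0.9, -1.1], [-0.1, 0.5, -0.8, 1.7, 0.9, 1.3, -1.4], [-0.2, 0.8, -1.0, 1.4, 1.2, 1.7, -1.5], [-0.4, 1.1, -1.0, 1.2, 1.4, 2.0, -1.5], [-0.8, 1.1, -0.3, 0.9, 1.0, 2.0, -1.3]]
1 (-0.2, 0.3) [[0.6, 0.3, 
[... 1133 characters left out ...]
1.0, 1.9], [0.1, 0.7, -1.2, 1.7, 1.1, 1.4, 1.7], [-0.1, 0.9, -1.2, 1.4, 1.3, 1.8, 1.6], [-0.4, 1.1, -1.0, 1.2, 1.4, 2.0, 1.7], [-0.8, 1.1, -0.3, 0.9, 1.0, 2.0, 1.8]]
-1 (-0.2, 0.3) [[0.5, 0.3, -1.2, 1.9, 0.5, 0.7, 2.2], [0.4, 0.4, -1.2, 1.8, 0.9, 0.9, 1.9], [0.2, 0.6, -1.2, 1.7, 1.1, 1.1, 1.7], [0.1, 0.8, -1.2, 1.6, 1.2, 1.4, 1.7], [-0.0, 0.9, -1.2, 1.5, 1.3, 1.6, 1.6]]
cart 78 [ 0.56853056  0.36610079 -1.16831197  1.95990461  0.83275099  0.81541717
  2.03362666]
cart 150 [ 0.65063812  0.1251757  -1.18940777  1.95441134  0.48869494  0.82385088
  2.27727591]
cart 200 [-1.21979638 -0.1042432   0.66811879  1.98909002  0.39826682  0.90627882
  2.33223079]
[599.38085874 280.64403447 151.22539551]
```

```bash
cat >> h.py <<'E'
P0=np.array([641.5,187.4,-0.068])
def leverpose(sr,o,th,tilt,back=0,up=6,fl=1):
    c=np.array([0,72,10])+R.from_euler('x',-th).apply([0,18,105+up]); r=tool(sr,tilt,fl)
    return o+sr.apply(c)+r.apply([0,19-back,0]), qr(r)
def snap(vision,n,f):
    c=vision.calibration(n); im=vision.grab_frame(n); cv2.imwrite(f"pics/{f}.png",im[:,:,::-1])
    if n=='wrist': c['fish']=1
    return c,im
E
python3 - <<'E'
from h import *
import pickle
from rig import vision,kin,env
s=env.get_state(); env.reach([420,-250,380],s['tcp_rot'])
sr,o=sock(P0)
p,q=leverpose(sr,o,0,-.3,110); print(p)
env.reach(p,q); env.hold(.2)
c,im=snap(vision,'wrist','w1'); pickle.dump(c,open('w1.pkl','wb'))
s=env.get_state();print(s['t'],s['ee_pos'],s['q'])
for l in["cartridge","lever_grip","socket"]: print(l,[(d['xy'],d['conf']) for d in vision.recognise('wrist',l)])
cv2.imwrite('pics/w1b.png',cv2.resize(im[:,:,::-1],(800,600),interpolation=cv2.INTER_CUBIC))
E
```

```text
[558.1137183  256.33287087 235.45367207]
5.025 [558.45717728 255.8616026  235.61136997] [ 0.55502594 -0.1493005  -0.89852782  1.98039415 -0.31348109  0.75682171
 -0.19645601]
cartridge [([276.4, 295.1], 0.76), ([44.1, 169.7], 0.75)]
lever_grip [([279.0, 217.3], 0.68)]
socket [([285.7, 242.9], 0.76)]
```

View pics/w1b.png

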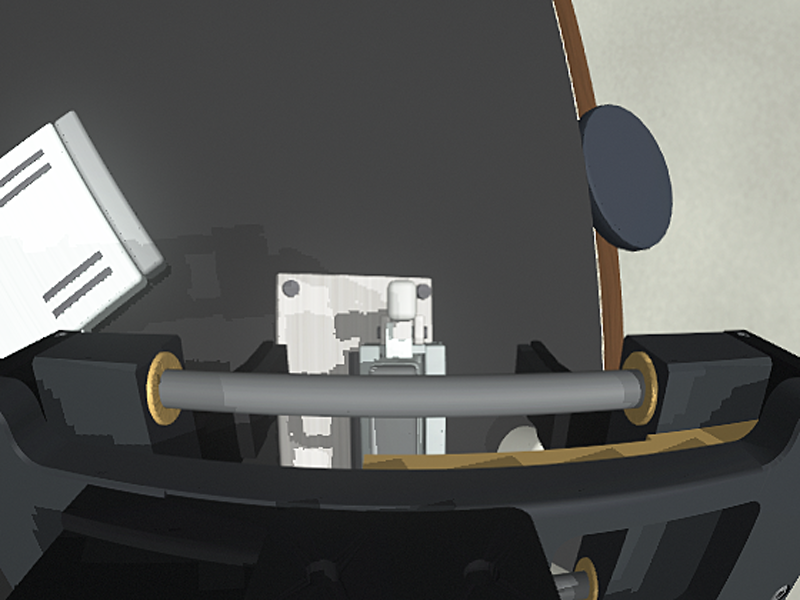

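The wrist view shows the lever handle at (400,298) in the 800-px picture. It sits centred between the fingertips, which are at about x=265 and x=530. Next I'll refine the pose from this view.

Run:
```python
from h import *
import pickle
c=pickle.load(open('w1.pkl','rb')); sr,o=sock(P0)
im=cv2.imread('pics/w1.png')
for P,col in [((8,79,138),(0,0,255)),((8,101,138),(0,0,255)),((-8,79,138),(0,0,255)),((-8,101,138),(0,0,255)),((32,68,40),(0,255,0)),((-32,68,40),(0,255,0)),((15,55,115),(255,0,0)),((-15,55,115),(255,0,0))]:
    u=proj(c,sr.apply(P)+o)[0]; print(P,u.round(1)); cv2.circle(im,tuple(int(round(x*16)) for x in u),16,col,1,shift=4)
cv2.imwrite('pics/w1c.png',cv2.resize(im[180:300,180:340],None,fx=5,fy=5,interpolation=cv2.INTER_CUBIC))
```

```text
(8, 79, 138) [288.6 229. ]
(8, 101, 138) [288.5 199.9]
(-8, 79, 138) [267.3 229.1]
(-8, 101, 138) [267.3 199.9]
(32, 68, 40) [308.9 239.2]
(-32, 68, 40) [248.3 239.3]
(15, 55, 115) [296.4 258. ]
(-15, 55, 115) [260.  258.1]
```

View pics/w1c.png

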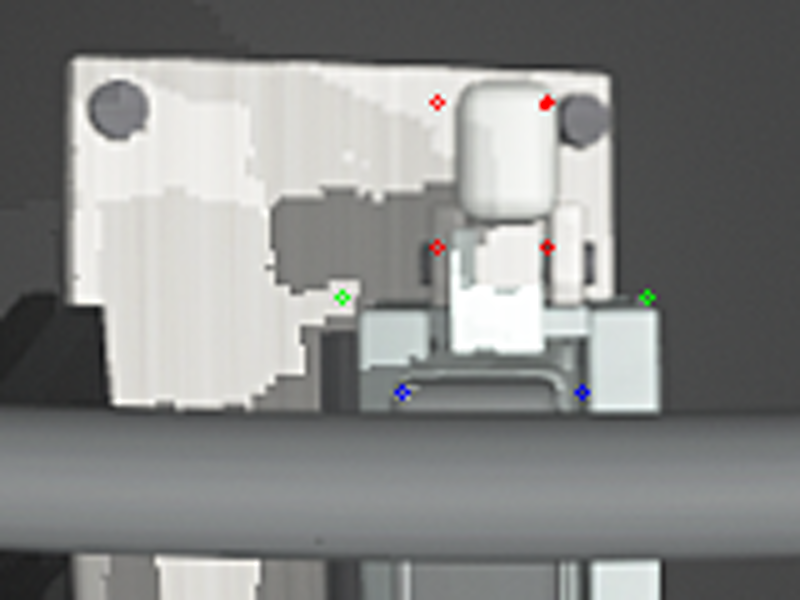

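```bash
cat > fit.py <<'E'
from h import *
import pickle
from rig import vision
T=vision.calibration('top');S=vision.calibration('scene');W=pickle.load(open('w1.pkl','rb'))
t=lambda u,v:(190+u/7-.4,155+v/7-.4); s=lambda u,v:(280+u/6-.4,180+v/5-.4); w=lambda u,v:(180+u/5-.4,180+v/5-.4)
obs=[(T,t(217,125),(32,68,40)),(T,t(580,140),(32,-68,40)),(T,t(85,258),(0,90,138)),
(S,s(148,310),(32,-68,40)),(S,s(564,318),(32,68,40)),(S,s(655,80),(0,90,138)),
(W,w(360,308),(-32,68,40)),(W,w(658,308),(32,68,40)),(W,w(508,149),(0,90,138)),
(T,t(205,310),(-15,55,115)),(T,t(498,320),(-15,-55,115)),(T,t(500,243),(15,-55,115)),(T,t(207,228),(15,55,115)),
(S,s(215,105),(-15,-55,115)),(S,s(540,120),(-15,55,115)),(W,w(392,370),(-15,55,115)),(W,w(577,370),(15,55,115))]
def run(idx,free):
    o=[obs[i] for i in idx]
    def f(p):
        r=R.from_euler('z',p[2])*R.from_euler('y',-np.radians(25)+p[3]*free)*R.from_euler('x',p[4]*free); o0=np.array([p[0],p[1],47])
        return np.concatenate([proj(c,r.apply(P)+o0)[0]-uv for c,uv,P in o]+[[100*(p[2]+np.radians(3.3))]])
    p=least_squares(f,[640,187,-.06,0,0],loss='soft_l1').x
    print(idx,free,p[:2].round(1),np.degrees(p[2:]).round(2));print(f(p)[:-1].reshape(-1,2).round(1).tolist())
for fr in(0,1):
    run(range(9),fr); run(range(17),fr)
run([0,1,3,4,6,7],0)
E
python3 fit.py
```

```text
range(0, 9) 0 [644.2 185.6] [-3.97  0.    0.  ]
[[-0.3, -1.1], [-0.9, 0.2], [2.0, -0.3], [1.0, -0.8], [1.8, 1.6], [-1.0, -2.2], [-0.7, -0.4], [0.1, -0.5], [0.2, 7.1]]
range(0, 17) 0 [641.1 187.6] [-5.53  0.    0.  ]
[[-1.0, -0.6], [-1.6, 2.1], [0.6, -0.1], [1.9, -2.3], [2.5, 1.2], [0.7, -2.3], [-1.9, -3.3], [-1.1, -1.9], [-0.7, 2.6], [-0.8, -2.5], [0.8, 0.3], [1.3, -0.4], [-0.6, -2.4], [0.2, -1.2], [0.2, -0.8], [3.3, 2.0], [2.6, 2.9]]
range(0, 9) 1 [644.7 183. ] [-3.5  -0.08 -3.01]
[[0.1, -1.3], [-0.8, 0.1], [0.8, -0.7], [0.9, -2.2], [1.5, 3.4], [1.0, 0.3], [-0.4, 0.3], [-0.2, -0.3], [-0.2, 2.1]]
range(0, 17) 1 [645.4 183. ] [-3.88 -2.42 -3.33]
[[-0.0, -1.2], [-1.0, 0.8], [0.4, 0.8], [1.1, -3.1], [1.6, 3.1], [1.1, 0.7], [-0.5, -0.3], [-0.5, -0.4], [-5.6, 0.7], [-0.6, -2.3], [0.6, -0.1], [0.7, -0.6], [-0.8, -2.0], [0.5, -1.0], [0.2, 1.7], [1.4, 0.9], [0.0, 1.0]]
[0, 1, 3, 4, 6, 7] 0 [644.7 184.6] [-3.45  0.    0.  ]
[[-0.0, -1.0], [-0.5, -0.2], [0.5, -0.4], [1.4, 1.5], [-0.7, 0.9], [0.1, 0.3]]
```

```bash
sed -i 's/^P0=.*/P0=np.array([644.5,184.6,-0.061])/' h.py
python3 - <<'E'
from h import *
from rig import vision,kin,env
sr,o=sock(P0)
env.gripper_to(.5)
p,q=leverpose(sr,o,.035,-.3,60); env.move_linear(p,200,rot=q)
p,q=leverpose(sr,o,.035,-.3,0); print(env.move_linear(p,100,rot=q,stop_force=12))
s=env.get_state();print(s['t'],s['ee_pos']-p,s['force'])
env.gripper_to(0,20); s=env.get_state();print(s['t'],s['gripper_width']*87,s['force'])
snap(vision,'scene','s2')
im=cv2.imread('pics/s2.png');cv2.imwrite('pics/s2c.png',cv2.resize(im[120:300,250:430],None,fx=3.3,fy=3.3))
E
```

```text
False
7.3167 [0.37948405 0.08480317 1.23432771] [ 0.99222793 -0.69766387  0.29772081]
7.9167 15.712808890520325 [-5.70075353 -1.89339485  3.00971053]
```

View pics/s2c.png

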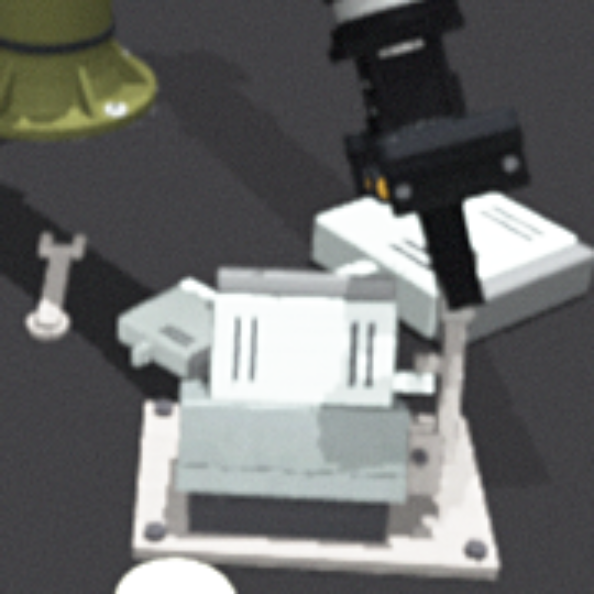

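The handle is gripped: the width reads 15.7 mm, and the tips are over it at (465,290) in the crop. Now I'll swing the lever along its arc.

Run:
```python
from h import *
from rig import vision,kin,env
sr,o=sock(P0)
f0=env.get_state()['force']
ths=np.linspace(.035,1.08,9)
for th in ths[1:]:
    tilt=-.3+.9*(th-.035)/1.045
    p,q=leverpose(sr,o,th,tilt)
    h=env.move_linear(p,120,rot=q,stop_force=30)
    s=env.get_state(); print(round(th,2),h,round(s['t'],2),(s['ee_pos']-p).round(1),s['force'].round(1),round(s['gripper_width']*87,1))
    if h: break
snap(vision,'scene','s3');snap(vision,'top','t3')
im=cv2.imread('pics/s3.png');cv2.imwrite('pics/s3c.png',cv2.resize(im[120:300,250:430],None,fx=3.3,fy=3.3))
```

```text
0.17 False 8.35 [-1.4  1.6 -0.6] [-5.2  1.4  2.2] 15.9
0.3 False 8.68 [-1.3  1.6 -0.8] [-6.8  2.6  1.3] 15.8
0.43 False 8.96 [-1.1  1.  -1.3] [-5.4  2.8  1.2] 16.2
0.56 False 9.22 [-0.9  0.6 -1.6] [-6.   1.9 -4. ] 15.8
0.69 False 9.49 [-0.9  0.4 -1.9] [-5.4  2.3 -5.5] 15.8
0.82 False 9.75 [-0.5 -0.2 -2.8] [-5.2  1.3 -7.7] 16.1
0.95 False 10.01 [-0.4 -1.5 -3. ] [-5.7 -1.9 -8.4] 15.7
1.08 False 10.27 [-0.7 -2.9 -2.5] [ -6.7  -4.6 -12.2] 16.0
```

View pics/s3c.png

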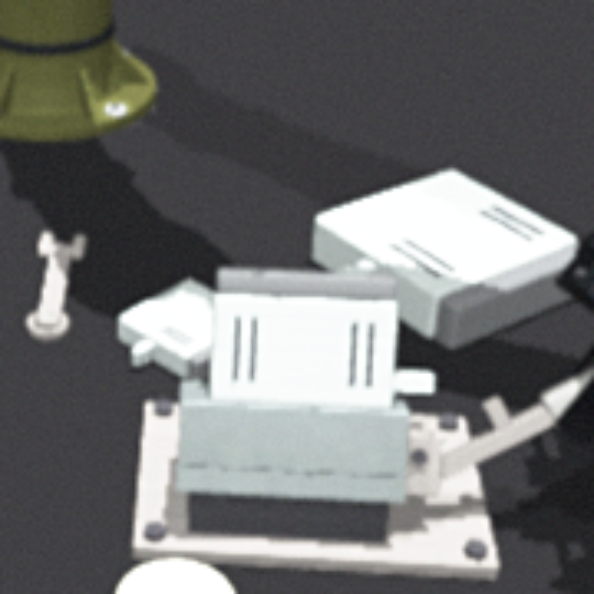

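Run:
```python
from h import *
from rig import vision,kin,env
sr,o=sock(P0)
s=env.get_state(); f0=s['force']; last=s['ee_pos']
for th in (1.12,1.16,1.2,1.24,1.28):
    p,q=leverpose(sr,o,th,.6)
    # centre lag: shift radial by 3 mm toward hinge
    rad=sr.apply(R.from_euler('x',-th).apply([0,18,111]));rad/=np.linalg.norm(rad); tan=sr.apply(R.from_euler('x',-th-np.pi/2).apply([0,18,111]));tan/=np.linalg.norm(tan)
    p=p-3*rad
    h=env.move_linear(p,50,rot=q,stop_force=20)
    s=env.get_state(); d=s['force']-f0
    hp=sr.inv().apply(s['ee_pos']-rq(s['tcp_rot']).apply([0,19,0])-o)-[0,72,10]
    print(th,h,round(s['t'],2),'moved tan',round((s['ee_pos']-last)@tan,1),'Ftan',round(s['force']@tan,1),'Frad',round(s['force']@rad,1),'angle',np.arctan2(hp[1],hp[2])-np.arctan2(18,111),np.hypot(hp[1],hp[2])); last=s['ee_pos']
    if h or s['force']@tan<-12: break
c,im=snap(vision,'scene','s4');c,im=snap(vision,'top','t4')
```

```text
1.12 False 10.62 moved tan 2.5 Ftan 2.4 Frad -1.1 angle 1.0955781104331173 109.02159813491915
1.16 False 10.88 moved tan 2.2 Ftan -6.5 Frad -1.7 angle 1.1163112567824385 109.10514864545378
1.2 False 11.12 moved tan 1.7 Ftan -16.5 Frad -0.8 angle 1.1323695241056908 109.233324692664
```

The tangential force climbed to −16.5 N, against about 2 N of lever friction, so the lever is at its stop. I'll release it, retreat and look.

Run:
```python
from h import *
from rig import vision,kin,env
sr,o=sock(P0)
env.gripper_to(.55)
s=env.get_state(); r=rq(s['tcp_rot'])
print(env.move_linear(s['ee_pos']-r.apply([0,90,0]),200))
def cp(z,y=0): 
    r=tool(sr,0); return o+sr.apply([0,y,z])+r.apply([0,19,0]),qr(r)
p,q=cp(230); env.reach(p,q); env.hold(.15)
print(env.get_state()['t'],env.get_state()['ee_pos']-p)
import pickle
c,_=snap(vision,'wrist','w5');pickle.dump(c,open('w5.pkl','wb'));snap(vision,'scene','s5');snap(vision,'top','t5')
im=cv2.imread('pics/s5.png');im2=cv2.imread('pics/t5.png')
cv2.imwrite('pics/s5c.png',np.hstack([cv2.resize(im[170:300,280:420],(420,390)),cv2.resize(im2[140:240,170:275],(410,390))])[:,:800])
cv2.imwrite('pics/w5b.png',cv2.resize(cv2.imread('pics/w5.png'),(800,600)))
```

```text
False
13.85 [ 0.20057485  1.86919589 -0.69013938]
```

View pics/s5c.png

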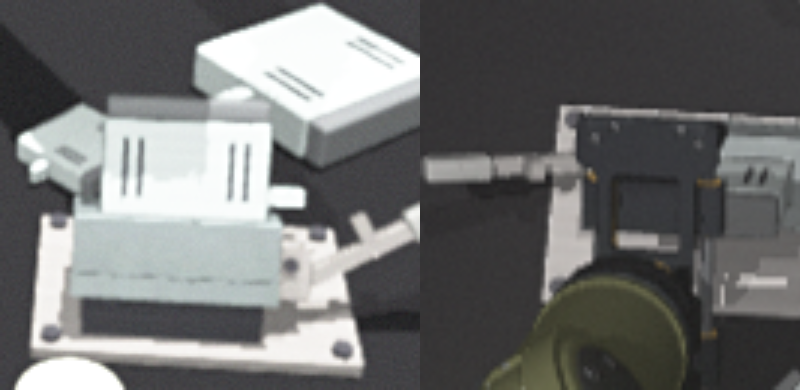

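View pics/w5b.png

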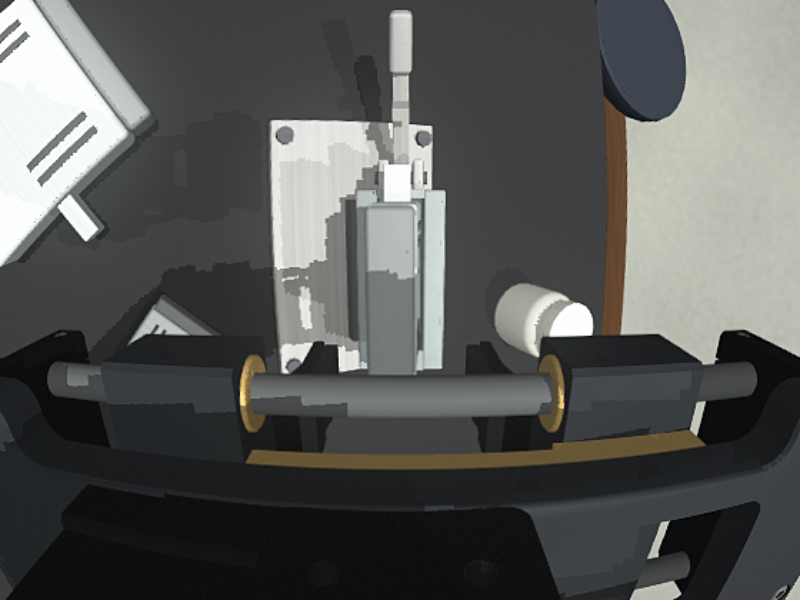

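The lever is fully open and stays there, and the cartridge is still seated between the fingers (wrist view, cap at 392,290). Now I'll grasp it and draw it out.

Run:
```python
from h import *
from rig import vision,kin,env
sr,o=sock(P0)
r=tool(sr,0)
cp=lambda z,y=2:(o+sr.apply([0,y,z])+r.apply([0,19,0]),qr(r))
env.gripper_to(.65)
print(env.move_linear(cp(130)[0],200,rot=cp(0)[1],stop_force=12),env.move_linear(cp(80)[0],100,stop_force=10))
s=env.get_state();print(s['t'],s['ee_pos']-cp(80)[0],s['force'])
env.gripper_to(0,45); s=env.get_state();print(s['t'],s['gripper_width']*87,s['force'].round(1),s['wrist_torque'].round(2))
snap(vision,'scene','s6')
im=cv2.imread('pics/s6.png');cv2.imwrite('pics/s6c.png',cv2.resize(im[120:300,250:430],None,fx=3.3,fy=3.3))
```

```text
False False
15.8 [0.27244171 0.45180238 0.91089675] [ 0.48247559 -0.2778155   0.06828508]
16.3917 29.615923569564508 [-2.3 -0.7  2.6] [-0.03  0.74 -0.02]
```

View pics/s6c.png

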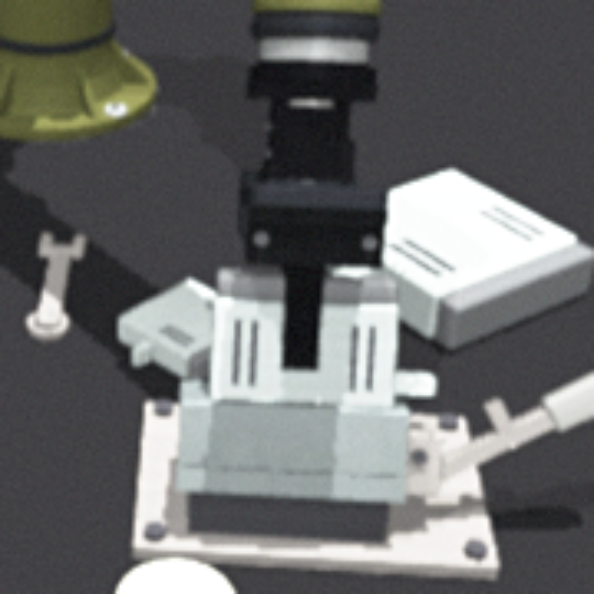

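Run:
```python
from h import *
from rig import vision,kin,env
sr,o=sock(P0)
r=tool(sr,0)
cp=lambda z,y=2:(o+sr.apply([0,y,z])+r.apply([0,19,0]),qr(r))
print(env.move_linear(cp(130)[0],80,stop_force=30)); s=env.get_state();print(s['t'],s['gripper_width']*87,s['force'].round(1),(s['ee_pos']-cp(130)[0]).round(1))
print(env.move_linear(cp(195)[0],150,stop_force=30)); s=env.get_state();print(s['t'],s['gripper_width']*87,s['force'].round(1),s['wrist_torque'].round(2))
S,_=snap(vision,'scene','s7');T,_=snap(vision,'top','t7')
im=cv2.imread('pics/s7.png');cv2.imwrite('pics/s7c.png',cv2.resize(im[90:320,90:430],None,fx=2.3,fy=2.3))
print(onz(S,(207.6,340),0)) 
d=vision.regions_of('scene','bottle')[0]['pixels'];rows=np.where(d.any(1))[0];b=rows.max();u=np.where(d)[1].mean();print('bottle front base',onz(S,(u,b),0))
d=vision.regions_of('scene','jar')[0]['pixels'];rows=np.where(d.any(1))[0];b=rows.max();u=np.where(d)[1].mean();print('jar front base',onz(S,(u,b),0))
im=cv2.imread('pics/t7.png');cv2.imwrite('pics/t7c.png',cv2.resize(im[95:235,320:430],None,fx=5,fy=4.2))
im=cv2.imread('pics/s0.png') if 0 else cv2.imread('pics/scene0.png');cv2.imwrite('pics/s0t.png',cv2.resize(im[230:310,100:230],None,fx=6,fy=6))
```

```text
False
17.2167 29.63391979330764 [ 0.5 -0.5 -4.3] [-0.3 -0.5 -0.6]
False
17.8 29.77545228651396 [-0.1 -0.4 -4.8] [-0.    0.89 -0.02]
[816.03279442 -56.52618637   0.        ]
bottle front base [837.1017261  -52.74864176   0.        ]
jar front base [835.23721545 109.4820611    0.        ]
```

View pics/s7c.png

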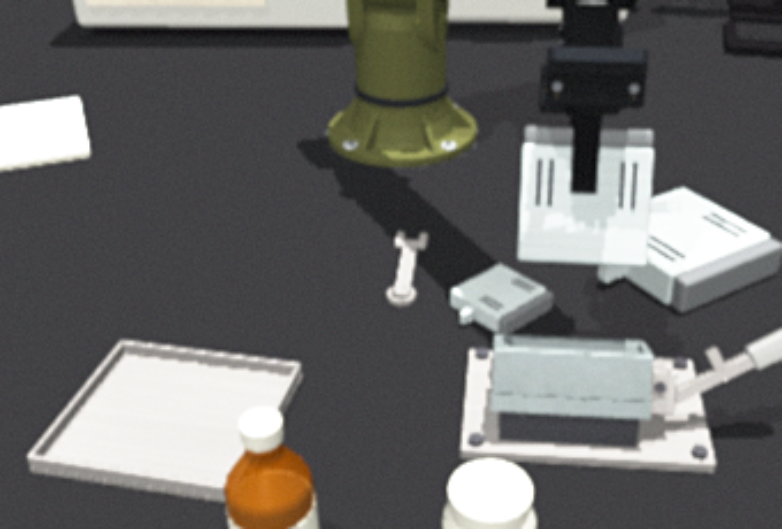

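View pics/t7c.png

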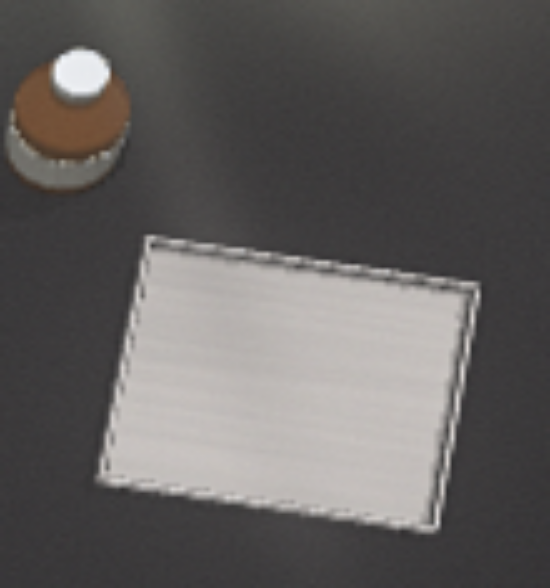

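View pics/s0t.png

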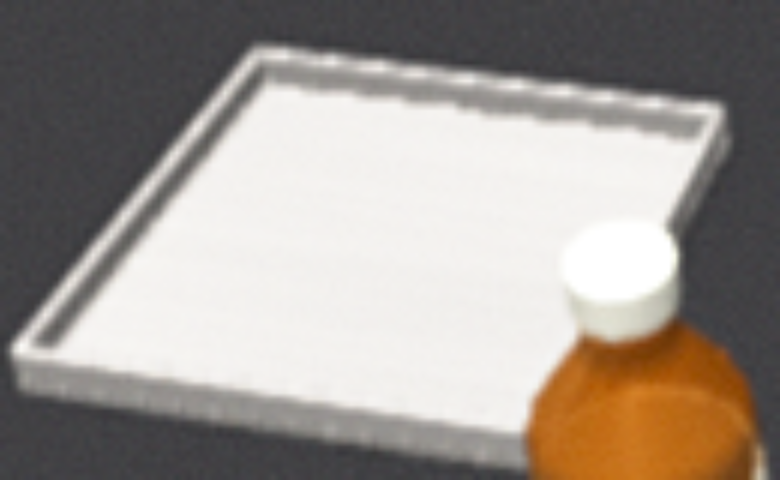

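The cartridge is out and hangs straight in the grip at about (588,195) in the crop. The socket and the open lever are unmoved. The tray corners are crisp, so I'll fit them and carry the cartridge over.

Run:
```python
from h import *
from rig import vision,kin,env
T=vision.calibration('top');S=vision.calibration('scene')
obs=[(T,(320+a/5-.4,95+b/4.2-.4),c) for (a,b),c in zip([(148,236),(481,287),(437,530),(97,483)],[(85,95),(85,-95),(-85,-95),(-85,95)])]
obs+=[(S,(100+a/6-.4,230+b/6-.4),c) for (a,b),c in zip([(258,45),(727,103),(12,350)],[(-85,-95),(-85,95),(85,-95)])]
def f(p):
    r=R.from_euler('z',p[2]); return np.concatenate([proj(C,r.apply([c[0],c[1],18])+[p[0],p[1],0])[0]-uv for C,uv,c in obs])
p=least_squares(f,[640,-175,-.17],loss='soft_l1').x; print(p,np.degrees(p[2]));print(f(p).reshape(-1,2).round(1).tolist())
tr=R.from_euler('z',p[2]); tc=np.array([p[0],p[1],0])
r=tool(tr,0); q=qr(r)
tgt=tc+tr.apply([0,-8,0])
np.save('tray.npy',np.r_[tgt,p[2]])
a=np.array([tgt[0],tgt[1],4+61+120.])
for z in(200,120,30,0): print(z,kin.solve_ik(tgt+[0,0,65+z],q))
s=env.get_state()
env.reach([590,10,240],q)
s=env.get_state();print(s['t'],s['ee_pos'],s['gripper_width']*87)
env.reach(a,q); env.hold(.2)
s=env.get_state();print(s['t'],s['ee_pos']-a,s['gripper_width']*87,s['force'].round(1),s['wrist_torque'].round(2))
snap(vision,'scene','s8');snap(vision,'top','t8')
im=cv2.imread('pics/s8.png');cv2.imwrite('pics/s8c.png',cv2.resize(im[100:320,90:320],None,fx=2.7,fy=2.7))
```

```text
[ 6.40897609e+02 -1.74993251e+02 -1.72143601e-01] -9.86310180305155
[[-0.2, -0.3], [0.4, -1.3], [0.9, 0.1], [0.3, -0.5], [0.2, -0.5], [0.4, -0.3], [0.4, -0.6]]
200 [ 0.46607166  0.35513182 -0.30548533  1.33551082  0.10534093  1.46670404
 -0.00454514]
120 [ 0.46119212  0.38684481 -0.29250508  1.45232648  0.11256892  1.31888792
 -0.0111001 ]
30 [ 0.44893557  0.45070762 -0.27427684  1.55031458  0.12913797  1.15840943
 -0.02326319]
0 [ 0.44329601  0.47815102 -0.26678338  1.57545445  0.13610339  1.10627902
 -0.02816958]
18.775 [590.52026067   9.75435007 239.16767156] 29.83842708331834
19.8167 [0.60668801 2.32071234 0.82024897] 29.56349785521521 [ 0.8  0.  -3.6] [-0.03 -0.11 -0.05]
```

View pics/s8c.png

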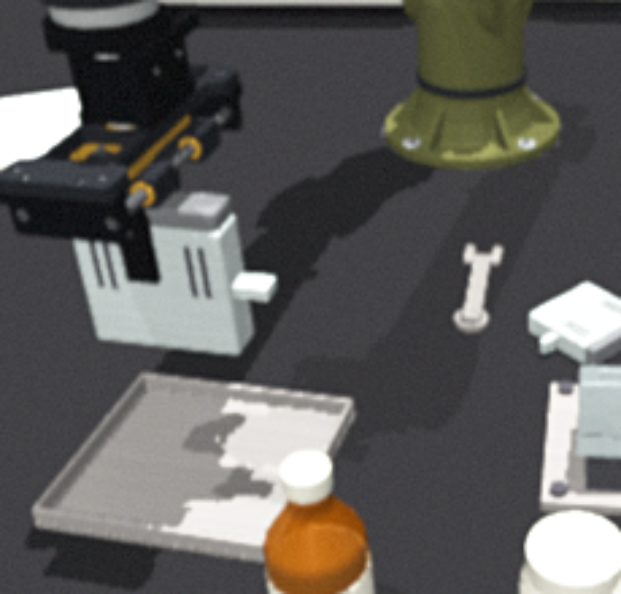

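The cartridge hangs above the tray with its ear to the right at (255,287). I'll check that it is upright with a model overlay.

Run:
```python
from h import *
from rig import vision,env
S=vision.calibration('scene');t=np.load('tray.npy');s=env.get_state()
r=rq(s['tcp_rot'])*tool(R.identity(),0).inv(); base=s['ee_pos']-r.apply([0,0,61])-r.apply([0,2,0])
print(r.as_euler('ZYX',degrees=True),base)
im=cv2.imread('pics/s8.png');big=cv2.resize(im[150:240,100:210],None,fx=7,fy=6.5,interpolation=cv2.INTER_CUBIC)
b=[(x,y,z) for x in(-15,15) for y in(-55,55) for z in(0,115)]
u=(proj(S,r.apply(b)+base)-[100,150]+.4)*[7,6.5]
for i in range(8):
  for j in range(i):
    if sum(b[i][k]!=b[j][k] for k in range(3))==1: cv2.line(big,tuple(u[i].astype(int).tolist()),tuple(u[j].astype(int).tolist()),(0,0,255),1)
cv2.imwrite('pics/s8o.png',big)
```

```text
[-9.73998650e+00 -5.47969258e-02  4.23786274e-03] [ 639.62479618 -183.48162328  124.63646065]
```

View pics/s8o.png

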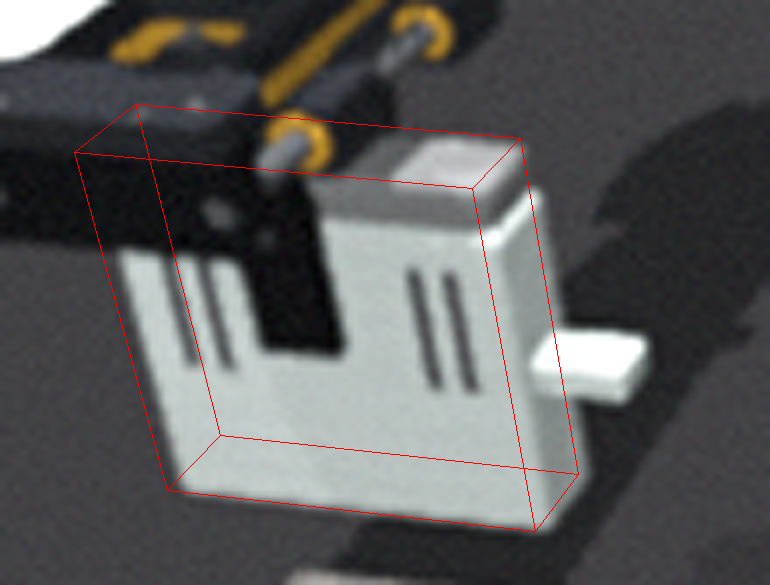

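The overlay matches within about 2 px, so the cartridge is upright. I'll lower it gently until it touches.

Run:
```python
from h import *
from rig import vision,env
t=np.load('tray.npy'); s=env.get_state(); q=s['tcp_rot']; q=qr(tool(R.from_euler('z',t[3]),0))
print(env.move_linear([t[0],t[1],65+18],120,rot=q,stop_force=10)); s=env.get_state();print(s['t'],s['ee_pos'],s['force'].round(1))
h=env.move_linear([t[0],t[1],65-6],20,stop_force=4)
s=env.get_state();print(h,s['t'],s['ee_pos'],s['force'].round(1),s['wrist_torque'].round(2))
snap(vision,'scene','s9');im=cv2.imread('pics/s9.png');cv2.imwrite('pics/s9c.png',cv2.resize(im[170:310,90:240],None,fx=5,fy=4.2,interpolation=cv2.INTER_CUBIC))
```

```text
False
20.9167 [ 640.3945239  -183.04835235   84.1036291 ] [ 0.6 -0.6 -4.2]
True 21.7833 [ 639.40180286 -182.75704589   64.50666502] [ 0.1 -0.1  5. ] [-0.12 -0.17 -0.  ]
```

View pics/s9c.png

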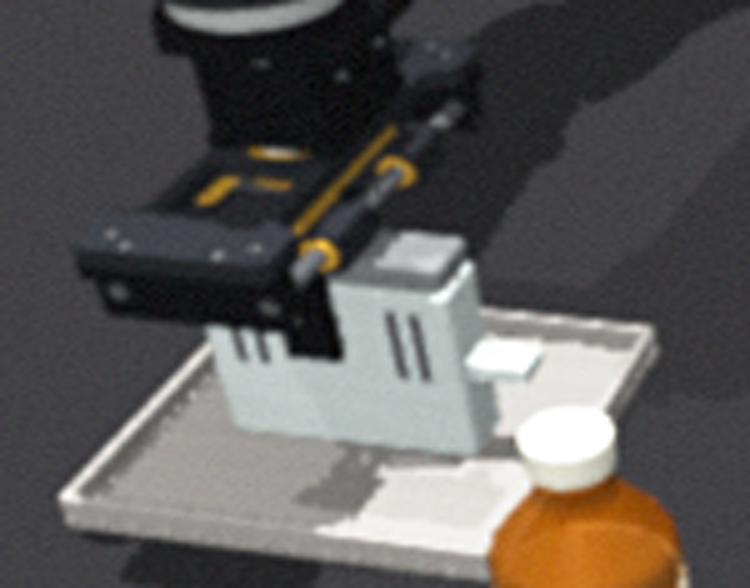

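The base touched at the predicted height (TCP 64.5 mm against 65), inside the rim. I'll release and retreat upward.

Run:
```python
from h import *
from rig import vision,env
env.gripper_to(.65); s=env.get_state(); p=s['ee_pos']; print(s['t'],s['force'].round(1))
print(env.move_linear(p+[0,0,130],120)); env.move_linear(p+[-130,-60,220],250); env.hold(.4)
print(env.get_state()['t'])
snap(vision,'scene','s10');snap(vision,'top','t10')
print([(d['xy'],d['conf']) for l in("wrench","bottle","jar","lever_grip") for d in vision.recognise('scene',l)])
a=cv2.imread('pics/s10.png');b=cv2.imread('pics/t10.png')
cv2.imwrite('pics/e.png',a[:, :]);cv2.imwrite('pics/e2.png',cv2.resize(b[95:240,170:430],None,fx=3,fy=3))
```

```text
22.6 [ 0.8  0.2 -0.7]
False
25.0583
[([267.3, 205.8], 0.7), ([206.4, 312.0], 0.75), ([301.5, 319.2], 0.7), ([416.0, 242.7], 0.92), ([304.1, 320.8], 0.47)]
```

View pics/e.png

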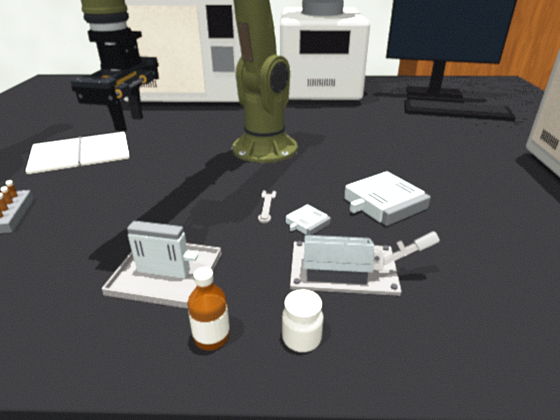

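View pics/e2.png

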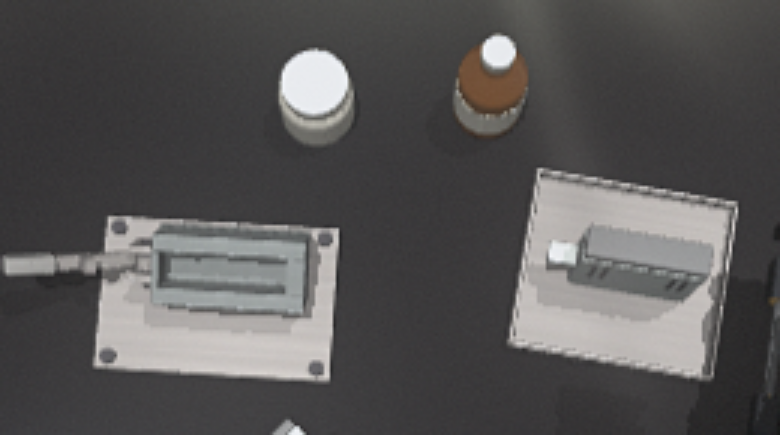

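The cartridge stands upright inside the tray at scene (160,250), the bystanders haven't moved, and the lever is open. I'll check the lever angle numerically before handing in.

Run:
```python
from h import *
from rig import vision
sr,o=sock(P0)
S=vision.calibration('scene');T=vision.calibration('top')
for th in (.9,1.0,1.05,1.1):
    f=lambda z:o+sr.apply(np.array([0,72,10])+R.from_euler('x',-th).apply([0,18,z]))
    print(th,proj(S,[f(82),f(128)]).round(1).tolist(),proj(T,[f(82),f(128)]).round(1).tolist())
im=cv2.imread('pics/s10.png');cv2.imwrite('pics/l.png',cv2.resize(im[220:280,360:450],None,fx=8,fy=8,interpolation=cv2.INTER_CUBIC))
```

```text
0.9 [[413.1, 239.8], [432.7, 226.6]] [[190.1, 182.1], [173.7, 183.6]]
1.0 [[414.5, 243.7], [435.3, 232.4]] [[189.6, 181.4], [172.6, 182.5]]
1.05 [[415.0, 245.6], [436.4, 235.4]] [[189.5, 181.1], [172.3, 182.0]]
1.1 [[415.4, 247.6], [437.3, 238.5]] [[189.4, 180.7], [172.1, 181.5]]
```

View pics/l.png

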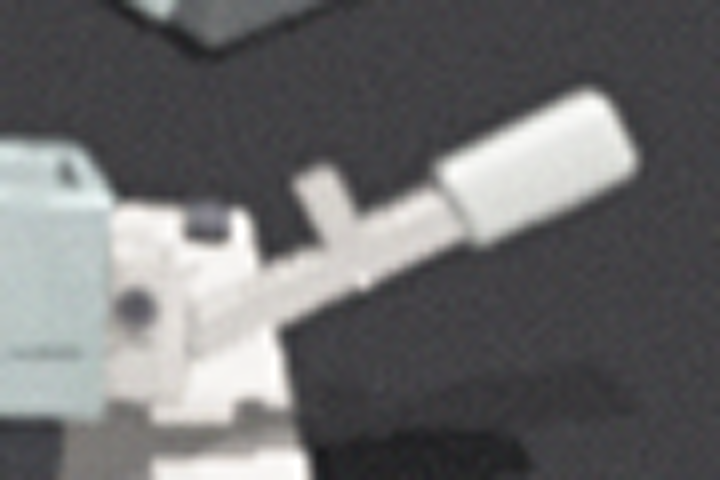

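The handle runs from (417.5,245.6) to (437.3,236.2). Its slope is −0.475, against −0.477 predicted for 1.05 rad, so the lever is at its stop.

```bash
python3 -c "
from rig import env,order
print(env.get_state()['t']); print(order.hand_in())"
```

```text
25.3583
the job is handed in; nothing more can be done
None
```

I swung the lever open to its stop with the cartridge still seated, then drew the cartridge out along its slot. It now stands upright in the tray, and I handed the job in at 25.4 s of the 64 s allowed.

- **Lever:** I drove it until the force at the handle rose to about 16 N, against about 2 N of friction. In the last scene picture the handle's slope was −0.475, against −0.477 predicted for fully open (1.05 rad), and I left it open.
- **Cartridge:** It touched down at the predicted height, with the tool force changing by about 9 N where I had asked it to stop at 4 N. After release, the pictures from the side and above show it upright and wholly inside the rim, with its ear clear of the walls.
- **Bystanders:** The bottle, jar and wrench were within 2 pixels of where they started in the scene picture. The robot was touching nothing at hand-in.
- **Disagreement:** Early on, the lever handle and cartridge top showed up about 4 mm further towards +y than the socket block implied. The grip allowed for this and nothing went wrong because of it.

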